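# Cap a syrup bottle in the mallet-struck capping stand

### The job

The white push-on cap of the syrup bottle in the capping stand is only started on the neck. Slide the stand's shuttle fully home so that the bottle stands under the plunger, then take the rubber mallet and strike the plunger briskly with it, not with your hand, until the cap is fully down. Leave the shuttle home and the plunger free to spring back up, set the mallet down gently on a free spot of the table clear of the stand, and leave the other goods where they stand.

Things in the scene. Friction and masses are not known exactly. Their poses are not given: they have to be found in the camera images.
- stand: Grey fixed capping stand. Origin on the table under the plunger's axis; x = the way the shuttle slides home, z up. Base 116 mm wide, from 150 mm before the axis (-x) to 85 mm behind, 12 mm high; guide rails on it to 29 mm. Column 55 to 85 mm behind the axis, 190 mm high; its arm (169 to 195 mm high) ends in a round boss, 42 mm across, on the axis, 163 to 202 mm high. Only the plunger is higher.
- plunger_top (a point): Centre of the flat top of the plunger's steel striking head (42 mm across, flat 35 mm across), 250 mm above the table when it is up; it goes down with the plunger. The plunger's black foot (33 mm across) hangs below the boss, its underside 109.5 mm below this point.
- plunger (a joint): Downward travel of the plunger in m: 0 = up, 0.020 = at its lower limit. A spring (2 N at the top, 5 N at the bottom) brings it back up. With the shuttle home the foot meets the raised cap at about 0.009 to 0.012 and the cap is fully down at about 0.019; that takes about 11 N on top of the plunger, plus what the speed of the blow adds.
- shuttle (a joint): Travel of the shuttle in m along the stand's x axis: 0 = drawn out to the front, 0.085 = fully home against the stop (bottle's pocket under the plunger). It starts drawn out, slides stiffly (about 2 N plus drag of 6 N per m/s) and stays where it is left.
- shuttle_knob (a point): Centre of the black upright knob at the front of the shuttle, 28 mm across, from 40 to 68 mm above the table (this point at 55 mm), on a 11 mm pin. It lies 90 mm in front of the bottle's axis and moves with the shuttle; push it towards the stand along the stand's x axis.
- shuttle_pocket (a point): Centre of the floor of the round pocket in the shuttle, 19 mm above the table; the bottle stands in it (58 mm wide, 10 mm deep).
- bottle: Dark squat syrup bottle with a paper label, 56 mm across, 100 mm tall to the lip, loose in the shuttle's pocket. Origin at the centre of its underside, z up.
- cap (a joint): How far the white push-on cap has been driven down the bottle's neck, in m: 0 = standing 10 mm proud, 0.010 = fully down. It starts between 0 and 0.003, goes down against about 6 N of friction and stays where it is driven.
- cap_top (a point): Centre of the top of the white cap (34 mm across, 21 mm high): 112.5 mm above the bottle's underside at joint value 0, 102.5 mm when fully down.
- mallet: Rubber mallet, about 360 g, standing on a face of its head: black upright cylinder 56 mm across, 84 mm high. Flat-sided wooden handle, 20 mm wide, 26 mm high, level along the mallet's -x, 42 mm above the lower face, ending 202 mm from the head's axis (last 30 mm 25 by 31 mm). Origin: centre of the lower face, z up. Centre of mass about 15 mm from the head's axis towards the handle.
- mallet_grip (a point): Point in the middle of the mallet's handle, 55 mm from the head's axis, 42 mm above the lower face.
- peach_jar: Bystander: jar with pale yellow lid, 60 mm across, 92 mm tall. Origin at the centre of its underside.
- berry_jar: Bystander: squat jar with grey lid, 70 mm across, 86 mm tall. Origin at the centre of its underside.
- tape: Bystander: roll of tape lying flat, 66 mm across, 24 mm high. Origin at the centre of its underside.
- marker: Bystander: fat marker pen lying on the table, 125 mm long along its own y, 17 mm thick. Origin at the centre of its underside.
Mind the look-alikes: they are no part of the job. Leave any blue look-alike of the bottle alone.

How it is judged:
On the way, in this order (a step that is already met when the one before it is completed fails the run):
1. the shuttle is slid home, within 4 mm of its stop, the cap still standing proud (value of joint shuttle above 0.081 m and value of joint cap below 0.005 m), for 0.2 s.
2. the plunger is driven down by a brisk blow of the mallet (moving at over 0.04 m/s with the mallet on it) (value of joint plunger above 0.003 m and velocity of joint plunger above 0.04 m/s and contact force between mallet and plunger above 0.5 N).
At the end, for the whole second after the job is handed in: Cap within 2.5 mm of fully down, shuttle within 6 mm of its stop, plunger sprung back up (within 2 mm), bottle upright in its pocket; mallet let go and still on the tabletop, its head over 90 mm from the plunger's axis and not touching the stand (value of joint cap above 0.0075 m and value of joint shuttle above 0.079 m and value of joint plunger below 0.002 m and angle between bottle's own z axis and vertical below 0.1 rad and distance between bottle and shuttle_pocket below 0.006 m and height (world z) of mallet_grip below 0.06 m and linear speed of mallet below 0.02 m/s and contact force between mallet and stand below 0.1 N and horizontal distance between mallet and stand above 0.09 m and contact force between the fingers and mallet below 0.1 N).
It fails at once if the plunger is worked by the hand instead of the mallet (contact force between the fingers and plunger above 1 N).
It fails at once if the cap is pushed by the hand (contact force between the fingers and cap above 1 N).
It fails at once if the mallet is dropped or thrown (linear speed of mallet above 0.7 m/s and contact force between the fingers and mallet below 0.05 N).
It fails at once if other goods are knocked about (moved over 30 mm) (distance of any of peach_jar, berry_jar, tape, marker from where it was at the start of the episode above 0.03 m).
It also fails if it takes over 72 s, if anything falls off the work surface, if the arm or the gripper's body presses on something with over 40 N, if the wrist force passes 120 N, or if a joint passes its speed limit or range.

### The arm

A 7-joint arm with a two-finger parallel gripper is mounted at the origin on a cart in front of the work surface, level with it; the furniture and walls round the work are solid. World frame = base frame: x ahead of the robot, y to its left, z up, the work surface at z = 0. Lengths are in m, angles in rad, forces in N, time in s.
With the tool pointing down it reaches from about 0.4 to 0.85 m from the base axis. Payload 10.4 kg.
Tool frame: the origin (TCP) lies between the finger pads; the fingertips stand 22 mm ahead of it and the grasp point (between the pads) lies 3 mm ahead of it; z points along the fingers, y is the line along which they close (so a half turn about z gives the same grasp; the last joint's range is limited). The gripper opens to 85 mm and grips with 20 to 120 N. Pads are 22 mm wide; open, the fingers measure 114 mm over their backs; the gripper's body (76 mm by 85 mm) begins 54 mm behind the grasp point. The pads swing forward as they close: fully open they stand 13 mm farther back than shut.
Start: joints at [1.19, 0.332, -0.065, 1.46, 0.022, 1.35, -0.088], TCP at [0.219, -0.585, 0.253] pointing down, gripper open.
Joint ranges: [-2.6, 2.6], [-0.5, 2.12], [-1.47, 1.34], [0.16, 2.42], [-1.27, 4.41], [0.06, 2.06], [-2.6, 2.6]. Speed limits (rad/s): [2.22, 2.22, 2.79, 2.79, 3.14, 3.14, 3.14].

### API

Orientations are given as a unit quaternion [x, y, z, w].
In Python, from workcell import manip, camera, ticket, boxes_of, outline_of gives the robot as it stands.
- The arm moves only by the tool carry_out, never from a script. Its argument "deltas" is a list of rows, each a list of 5 numbers: the shift along the tool's x, y, z as a fraction of full scale, then the turn about the tool's z as a fraction of full scale, then the opening, from -1 (shut) to 1 (fully open), so that 0 is half open. In form: [[tx, ty, tz, spin, gripper], ...]. A call has 1 to 20 rows; each row is the pose to reach, as a shift and turn from the pose commanded when the call began, along the tool's axes at that moment; what a row does not reach only later rows make up. Full scale, the value 1, is 150 mm for a shift and 30 degrees for a turn. A row lasts 1/8 s, in which the tool goes at most 62.5 mm and 10.7 degrees, less where a joint would pass 70% of its speed; a pose out of reach is approached as far as the arm can. A call with a number of a shift or a turn outside -1 to 1 is refused whole. A call with a gripper value outside its range is refused whole. The fingers move at their own pace and stop on an object; "force" is the grip in N (left out, the last holds). Time passes only in rows, so rows that repeat a pose let the fingers close. It gives the time, the measured TCP pose, the force, the opening and the grip force at its end, in the units of the state.
- manip.get_obs(): the state, without advancing time (a new reading comes with each control period).
- camera(name): name is "scene" or "top" or "wrist"; returns a dict with "img" (420x560x3 uint8, red, green, blue), "depth" (420x560 float32, m along the optical axis (not along the pixel's ray), 0 where there is no reading), "vertical_fov" (degrees; the focal length in pixels is half the picture's height over the tangent of half this angle, whatever the lens; pixels are square), "cx", "cy" (the principal point, pixels), "k1" (the pictures are not rectified: a ray, as slopes to the right and down, at radius r is drawn at 1 + k1 r^2 times it, then the intrinsics apply), "R" (3x3) and "t" (3): a world point X has camera coordinates R X + t. Camera axes: x right, y down, z forward; pixel columns grow to the right and rows downward; lengths in m; the calibration is good to about 2 mm. A picture is of the moment at which its call begins.
- ticket.hand_in(): hands the job in; it is judged then, once.
Trained networks look in a picture, given as the dict that the camera call returned (one of the last four; its "shot" number tells which), for a name from the list of things; names that differ only in an ending like _2 or _b are one class to them, and where a whole thing is asked for, a point or a joint stands for the part that bears it (a point fixed in the world has none). Each returns a list of dicts, best first, with "conf" (0 to 1); they miss things now and then, are a little off and sometimes report something else, mostly with a low value. They report only what shows in the picture. A call takes as long as a camera call. They do not tell look-alikes from the thing itself.
- boxes_of(query, picture): "position" ([x, y, z] in m, in world coordinates, good to about 4 mm: the middle of the surface that is visible of it).
- outline_of(query, picture): "region" (420x560 bool, what is visible of it).
The state is a dict: "clock": time; "joint_pos": joint angles; "joint_velocities": joint speeds; "tau": joint torques, N m; "position": TCP position; "ee_rot": TCP orientation; "ft_force": force on the tool from outside, world axes, zero at the start; "torque": the same for the moment, N m; "grip_width": opening from 0.0 (shut) to 1.0 (fully open); "grasp_force": force on a finger pad.
Only numpy, scipy, OpenCV 4.12 (cv2) and the standard library are available. Lean on these libraries where they do the work, as an engineer would, in place of code of your own. Each camera call takes 0.05 s, during which the arm holds its last target. There are 200 camera calls.

## Working session

There is one attempt and no reset: what is moved stays moved. The work goes in short steps, Python scripts to look and compute and a tool call to move; the robot and the scene stay as the last step left them, time stands still between calls to the robot, and variables do not carry over. Pictures are saved under pics/ and viewed, at most 10 in all, crops included, and the job is handed in when it is done.

Besides the shell and the picture viewer there is one more tool, called after "Emit:" by a JSON object that holds its "op" and its "data". carry_out: Moves the arm, as the interface text tells. Its arguments: {"type":"object","properties":{"deltas":{"type":"array","items":{"type":"array","items":{"type":"number"}}},"force":{"type":"number"}},"required":["deltas"]}

```bash
mkdir -p pics; cat > h.py <<'E'
import numpy as np, cv2
from scipy.spatial.transform import Rotation as Ro
from workcell import manip, camera, ticket, boxes_of, outline_of
def cloud(p):
    f=210/np.tan(np.radians(p['vertical_fov'])/2)
    v,u=np.mgrid[0:420,0:560].astype(float)
    K=np.array([[f,0,p['cx']],[0,f,p['cy']],[0,0,1]])
    n=cv2.undistortPoints(np.stack([u.ravel(),v.ravel()],1)[:,None],K,np.array([p['k1'],0,0,0.]))[:,0]
    d=p['depth'].ravel()
    X=np.c_[n*d[:,None],d]
    W=(X-p['t'])@p['R']
    W[d==0]=np.nan
    return W.reshape(420,560,3)
def save(p,n): cv2.imwrite('pics/'+n,p['img'][:,:,::-1])
E
python3 - <<'E'
from h import *
for c in ['scene','top']:
    p=camera(c); save(p,c+'1.png'); W=cloud(p); np.save(c+'W.npy',W)
    for q in ['stand','plunger_top','shuttle_knob','bottle','cap_top','mallet','mallet_grip','peach_jar','berry_jar','tape','marker']:
        print(c,q,[(np.round(b['position'],3).tolist(),round(b['conf'],2)) for b in boxes_of(q,p)[:3]])
o=manip.get_obs();print(o)
E
```

```text
scene stand [([0.521, -0.348, 0.023], 0.83), ([0.487, -0.342, 0.127], 0.34)]
scene plunger_top [([0.429, 0.136, 0.054], 0.31)]
scene shuttle_knob [([0.45, -0.347, 0.027], 0.85), ([0.484, -0.34, 0.129], 0.62), ([0.523, -0.349, 0.025], 0.37)]
scene bottle [([0.59, -0.194, 0.055], 0.71), ([0.477, -0.346, 0.083], 0.59)]
scene cap_top [([0.49, -0.344, 0.131], 0.53)]
scene mallet [([0.486, -0.342, 0.127], 0.25)]
scene mallet_grip [([0.431, 0.139, 0.055], 0.56), ([0.396, -0.133, 0.009], 0.46)]
scene peach_jar []
scene berry_jar [([0.544, 0.32, 0.016], 0.64)]
scene tape [([0.449, -0.056, 0.026], 0.79), ([0.43, 0.139, 0.052], 0.41)]
scene marker [([0.399, -0.131, 0.009], 0.82)]
top stand [([0.564, -0.324, 0.028], 0.59)]
top plunger_top [([0.581, -0.33, 0.245], 0.66)]
top shuttle_knob [([0.464, -0.336, 0.03], 0.8), ([0.492, -0.335, 0.13], 0.62)]
top bottle [([0.491, -0.328, 0.089], 0.93), ([0.597, -0.176, 0.072], 0.68)]
top cap_top [([0.492, -0.333, 0.131], 0.46)]
top mallet [([0.424, 0.159, 0.055], 0.89)]
top mallet_grip [([0.429, 0.159, 0.052], 0.79)]
top peach_jar [([0.753, -0.16, 0.093], 0
[... 273 characters left out ...]
37985,  0.33220881, -0.06468477,  1.46012995,  0.02159018,
        1.34987445, -0.08849756]), 'joint_velocities': array([-2.02410651e-03,  3.11092426e-04,  9.56836111e-05,  2.70022310e-05,
       -1.64500862e-03, -5.19052459e-04,  1.13869742e-04]), 'tau': array([ 2.03666809e-04, -6.25228286e+01,  4.89757746e-02, -3.91835690e+01,
        1.63136213e-02,  1.62938981e-03,  3.29842385e-05]), 'position': array([ 0.21890971, -0.58542421,  0.25331766]), 'ee_rot': array([9.84039474e-01, 1.77950307e-01, 1.79564186e-05, 3.35719897e-05]), 'ft_force': array([-0.00770367,  0.23816723, -0.03870199]), 'torque': array([0.02712276, 0.04283492, 0.00103144]), 'grasp_force': 0.0, 'grip_width': 1.00016128620687}
```

View pics/scene1.png

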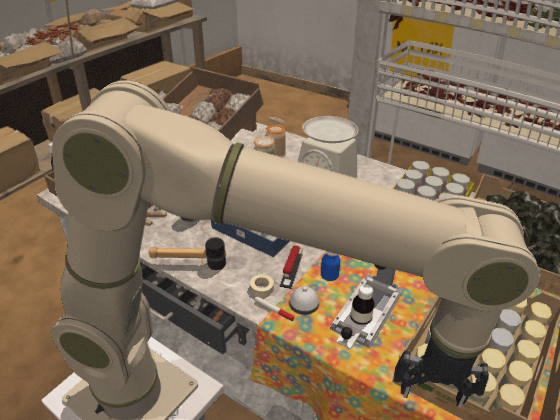

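View pics/top1.png

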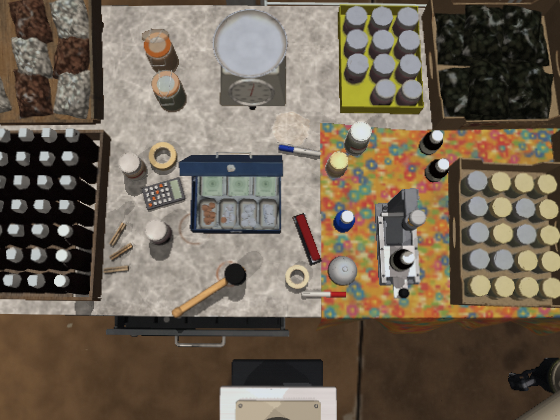

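The scene view shows the stand at right (knob 346,330, cap 366,290), mallet at (180,254) with the head at (215,252). In the top view: plunger head (416,218), cap (402,255), knob (403,292), mallet head (235,273) with handle to (178,312), tape (297,277), red marker (325,295), bell (342,270), blue look-alike (345,220).

```bash
python3 - <<'E'
from h import *
W=np.load('topW.npy')
def mid(n,r0,r1,c0,c1,zl,zh):
    S=W[r0:r1,c0:c1].reshape(-1,3); S=S[(S[:,2]>zl)&(S[:,2]<zh)]
    print(n,len(S),S.mean(0).round(4),'minmax',((S.min(0)+S.max(0))/2).round(4),np.ptp(S,0).round(3)); return S
mid('plunger',195,240,395,435,.235,.265)
mid('cap',240,275,385,420,.12,.14)
mid('knob',280,302,390,415,.055,.075)
mid('head',255,292,215,255,.075,.092)
H=mid('handle',270,325,165,232,.035,.065)
c=H[:,:2].mean(0);d=np.linalg.svd(H[:,:2]-c)[2][0];print('dir',d,np.degrees(np.arctan2(d[1],d[0])), 'ext',((H[:,:2]-c)@d).min(),((H[:,:2]-c)@d).max())
B=mid('base',190,290,370,430,.006,.035)
print(cv2.minAreaRect(B[:,:2].astype(np.float32)*1000))
A=mid('arm',180,240,380,430,.18,.205); print(cv2.minAreaRect(A[:,:2].astype(np.float32)*1000))
mid('bell',250,290,325,358,.02,.2)
mid('crate',170,300,450,475,.02,.3)
mid('marker',285,303,300,350,.008,.03)
mid('tape',262,292,283,312,.01,.04)
mid('blue',208,235,333,358,.03,.2)
# table occupancy map near stand / mallet
print(W[300:318:4,350:460:10,2].round(3))
mid('peachjar',150,178,328,350,.08,.11)
mid('redbox',210,265,290,325,.01,.1); mid('bluebox',155,235,180,285,.03,.3)
E
```

```text
plunger 238 [ 0.5771 -0.3347  0.2483] minmax [ 0.5781 -0.3367  0.2468] [0.042 0.04  0.021]
cap 138 [ 0.4924 -0.3374  0.1297] minmax [ 0.4925 -0.3381  0.1285] [0.034 0.033 0.015]
knob 79 [ 0.4032 -0.3397  0.0656] minmax [ 0.4039 -0.3405  0.0645] [0.024 0.028 0.019]
head 334 [0.4522 0.1187 0.0837] minmax [0.4532 0.1186 0.0836] [0.053 0.054 0.017]
handle 500 [0.3881 0.214  0.053 ] minmax [0.3902 0.2086 0.0498] [0.103 0.159 0.029]
dir [-0.55239818  0.83358038] 123.53169445059623 ext -0.09169615679340536 0.08472442613382698
base 2556 [ 0.5306 -0.3286  0.02  ] minmax [ 0.5581 -0.3471  0.0205] [0.286 0.177 0.029]
((558.2442626953125, -347.07855224609375), (171.68687438964844, 290.0316162109375), 88.36935424804688)
arm 487 [ 0.6197 -0.3309  0.1935] minmax [ 0.6108 -0.3345  0.1917] [0.109 0.048 0.023]
((610.759521484375, -336.388671875), (108.35978698730469, 47.25257873535156), 3.0542895793914795)
bell 592 [ 0.4657 -0.1777  0.0411] minmax [ 0.4663 -0.1796  0.0446] [0.076 0.076 0.049]
crate 2713 [ 0.5659 -0.5064  0.0684] minmax [ 0.5713 -0.5199  0.0663] [0.372 0.076 0.092]
marker 268 [ 0.4022 
[... 224 characters left out ...]
] [0.054 0.054 0.086]
[[ 0.001  0.003 -0.004  0.003  0.003  0.     0.004  0.001 -0.     0.003
  -0.003]
 [ 0.    -0.009 -0.004 -0.001  0.01   0.008 -0.003  0.002 -0.006  0.003
   0.   ]
 [-0.001  0.001  0.003 -0.004  0.004  0.001  0.003 -0.009  0.    -0.004
   0.   ]
 [-0.003  0.008 -0.002  0.002 -0.001 -0.003  0.002 -0.005  0.    -0.006
  -0.001]
 [ 0.002  0.004  0.003  0.001  0.003  0.002 -0.001  0.005  0.003  0.003
  -0.004]]
peachjar 286 [ 0.7646 -0.1645  0.0899] minmax [ 0.7658 -0.1636  0.0896] [0.053 0.05  0.019]
redbox 473 [ 0.5558 -0.079   0.0495] minmax [ 0.5579 -0.0752  0.0399] [0.146 0.084 0.06 ]
bluebox 4460 [0.6745 0.1206 0.1321] minmax [0.6768 0.1199 0.1443] [0.212 0.255 0.229]
```

Emit:
{"op": "carry_out", "data": {"deltas": [[0.2,-0.17,0,0.3,-1],[0.45,-0.37,0,0.617,-1],[0.725,-0.6,0,0.617,-1],[0.725,-0.6,0,0.617,-1],[0.725,-0.6,0,0.617,-1]], "force": 60}}

```text
clock: 1.82
position: [0.289, -0.4634, 0.2536]
ee_rot: [1.0, 0.017, -0.0, 0.0]
ft_force: [0.2, 0.2, 0.1]
grip_width: -0.0
grasp_force: 0.0
```

```bash
cat >> h.py <<'E'
def to(x,y,z,yaw=None):
    o=manip.get_obs();R=Ro.from_quat(o['ee_rot']);d=R.inv().apply(np.array([x,y,z])-o['position'])
    a=R.as_matrix()[:,0];cur=np.degrees(np.arctan2(a[1],a[0]))
    print('pos',o['position'].round(4),'yaw',cur.round(1),'d/.15',(d/.15).round(3),'spin',None if yaw is None else round((cur-yaw)/30,3),'t',o['clock'],'q7',o['joint_pos'][6].round(2),'F',o['ft_force'].round(1))
E
python3 -c "
from h import *
to(.361,-.341,.12,2)"
```

```text
pos [ 0.289  -0.4634  0.2536] yaw 2.0 d/.15 [ 0.508 -0.8    0.89 ] spin -0.0 t 1.825 q7 -0.62 F [0.2 0.2 0.1]
```

Emit:
{"op": "carry_out", "data": {"deltas": [[0.25,-0.4,0,0,-1],[0.5,-0.8,0.2,0,-1],[0.508,-0.8,0.6,0,-1],[0.508,-0.8,0.89,0,-1],[0.508,-0.8,0.89,0,-1]]}}

```text
clock: 2.45
position: [0.3589, -0.3398, 0.1169]
ee_rot: [1.0, 0.017, -0.003, -0.002]
ft_force: [-0.5, -1.3, 0.6]
grip_width: 0.001
grasp_force: 0.0
```

Emit:
{"op": "carry_out", "data": {"deltas": [[0,0,0.2,0,-1],[0,0,0.37,0,-1],[0,0,0.37,0,-1],[0.05,0,0.37,0,-1],[0.1,0,0.37,0,-1],[0.2,0,0.37,0,-1],[0.3,0,0.37,0,-1],[0.4,0,0.37,0,-1],[0.5,0,0.37,0,-1],[0.55,0,0.37,0,-1]]}}

```text
clock: 3.7
position: [0.445, -0.3372, 0.0642]
ee_rot: [1.0, 0.018, 0.0, -0.0]
ft_force: [-2.5, 0.3, 1.5]
grip_width: 0.001
grasp_force: 1.2
```

```bash
python3 - <<'E'
from h import *
to(.4635,-.338,.064,2)
p=camera('top');save(p,'top2.png')
W=cloud(p)
for n,r0,r1,c0,c1,zl,zh in [('cap',225,275,385,425,.12,.14),('knob',240,302,390,415,.055,.07)]:
    S=W[r0:r1,c0:c1].reshape(-1,3); S=S[(S[:,2]>zl)&(S[:,2]<zh)]; print(n,len(S),S.mean(0).round(4) if len(S) else 0)
cv2.imwrite('pics/top2c.png',cv2.resize(p['img'][150:330,320:470,::-1],None,fx=3,fy=3))
E
```

```text
pos [ 0.445  -0.3372  0.0642] yaw 2.0 d/.15 [0.123 0.01  0.001] spin 0.001 t 3.7 q7 -1.05 F [-2.5  0.3  1.5]
cap 129 [ 0.5405 -0.3283  0.1301]
knob 35 [ 0.5099 -0.3257  0.0623]
```

View pics/top2c.png

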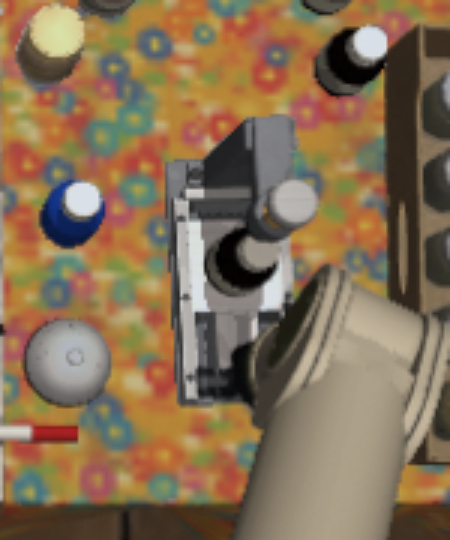

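The crop shows the bottle (240,250) moving in under the plunger, and the knob's being pushed properly; it needs about 20–30 mm more.

Emit:
{"op": "carry_out", "data": {"deltas": [[0.06,0,0,0,-1],[0.11,0,0,0,-1],[0.13,0,0,0,-1],[0.15,0,0,0,-1],[0.15,0,0,0,-1]]}}

```text
clock: 4.38
position: [0.4658, -0.3367, 0.0641]
ee_rot: [1.0, 0.017, -0.0, -0.0]
ft_force: [-2.9, 1.8, -0.4]
grip_width: -0.001
grasp_force: 1.7
```

Emit:
{"op": "carry_out", "data": {"deltas": [[0.03,0,0,0,-1],[0.06,0,0,0,-1],[0.06,0,0,0,-1]]}}

```text
clock: 4.75
position: [0.4666, -0.3375, 0.063]
ee_rot: [1.0, 0.015, -0.008, -0.002]
ft_force: [-38.0, 6.4, 22.1]
grip_width: 0.0
grasp_force: 19.3
```

Emit:
{"op": "carry_out", "data": {"deltas": [[-0.1,0,0,0,-1],[-0.25,0,0,0,-1],[-0.3,0,-0.2,0,0],[-0.3,0,-0.6,0,0.5],[-0.3,0,-1,0,1],[-0.3,0,-1,0,1]]}}

```text
clock: 5.5
position: [0.4329, -0.3395, 0.2202]
ee_rot: [1.0, 0.018, 0.004, 0.003]
ft_force: [0.6, 1.3, -0.0]
grip_width: 0.849
grasp_force: 0.0
```

```bash
python3 - <<'E'
from h import *
to(.424,.162,.2,123.5)
E
```

```text
pos [ 0.4329 -0.3395  0.2202] yaw 2.0 d/.15 [ 0.057 -3.344  0.113] spin -4.05 t 5.5 q7 -0.99 F [ 0.6  1.3 -0. ]
```

Emit:
{"op": "carry_out", "data": {"deltas": [[0.01,-0.3,0,-0.3,1],[0.02,-0.6,0,-0.65,1],[0.03,-0.93,0,-1,1],[0.03,-0.93,0,-1,1]]}}

```text
clock: 6.0
position: [0.4307, -0.195, 0.2145]
ee_rot: [0.96, 0.279, 0.001, 0.0]
ft_force: [-0.5, -1.0, -0.2]
grip_width: 1.001
grasp_force: 0.0
```

Emit:
{"op": "carry_out", "data": {"deltas": [[0.16,-0.26,0,-0.3,1],[0.32,-0.52,0,-0.65,1],[0.49,-0.79,0,-1,1],[0.49,-0.79,0,-1,1]]}}

```text
clock: 6.5
position: [0.43, -0.0565, 0.2145]
ee_rot: [0.856, 0.517, 0.001, 0.0]
ft_force: [-0.2, -1.6, 0.2]
grip_width: 0.999
grasp_force: 0.0
```

Emit:
{"op": "carry_out", "data": {"deltas": [[0.27,-0.15,0,-0.3,1],[0.54,-0.3,0,-0.65,1],[0.82,-0.44,0,-1,1],[0.82,-0.44,0,-1,1]]}}

```text
clock: 7.0
position: [0.4294, 0.0826, 0.2144]
ee_rot: [0.693, 0.721, 0.001, 0.0]
ft_force: [0.4, -1.0, 0.2]
grip_width: 1.002
grasp_force: 0.0
```

Emit:
{"op": "carry_out", "data": {"deltas": [[0.27,0,0,-0.3,1],[0.54,0,0,-0.65,1],[0.54,0,0,-1,1],[0.54,0,0,-1,1],[0.54,0,0,-1,1]]}}

```text
clock: 7.62
position: [0.4266, 0.16, 0.2141]
ee_rot: [0.488, 0.873, -0.0, 0.0]
ft_force: [0.4, 0.0, 0.2]
grip_width: 0.999
grasp_force: 0.0
```

```bash
python3 - <<'E'
from h import *
p=camera('wrist');save(p,'w1.png');W=cloud(p)
S=W.reshape(-1,3);S=S[np.isfinite(S[:,2])]
S=S[(S[:,0]>.25)&(S[:,0]<.52)&(S[:,1]>.06)&(S[:,1]<.36)]
h=S[(S[:,2]>.078)&(S[:,2]<.095)];print('head',len(h),h.mean(0),(h.max(0)+h.min(0))/2,np.ptp(h,0))
g=S[(S[:,2]>.045)&(S[:,2]<.062)&(np.hypot(S[:,0]-.4525,S[:,1]-.1186)>.04)]
c=g.mean(0);d=np.linalg.svd(g[:,:2]-c[:2],full_matrices=False)[2][0];d*=np.sign(d[1]);print('handle',len(g),c,d,np.degrees(np.arctan2(d[1],d[0])))
n=np.array([-d[1],d[0]]);print('line offset of head', (h[:,:2].mean(0)-c[:2])@n, 'width',np.ptp((g[:,:2]-c[:2])@n))
to(.424,.162,.12,123.5)
p=camera('top');W=cloud(p)
for n,r0,r1,c0,c1,zl,zh in [('knob',230,302,390,415,.055,.07),('plunger',195,240,395,435,.243,.265)]:
    S=W[r0:r1,c0:c1].reshape(-1,3); S=S[(S[:,2]>zl)&(S[:,2]<zh)]; print(n,len(S),S.mean(0).round(4) if len(S) else 0)
E
```

```text
head 3708 [0.45424816 0.11958994 0.08301931] [0.45525968 0.11804344 0.08186427] [0.05476608 0.05487266 0.00772418]
handle 5658 [0.38781238 0.22032228 0.05342367] [-0.5509062   0.83456717] 123.42920416957251
line offset of head 4.8954862504446695e-05 width 0.024739247398233924
pos [0.4265 0.1603 0.2142] yaw 121.6 d/.15 [ 0.019 -0.008  0.628] spin -0.063 t 7.675 q7 0.08 F [ 0.3 -0.2 -1.2]
knob 97 [ 0.5045 -0.3335  0.0645]
plunger 212 [ 0.5774 -0.3355  0.249 ]
```

View pics/w1.png

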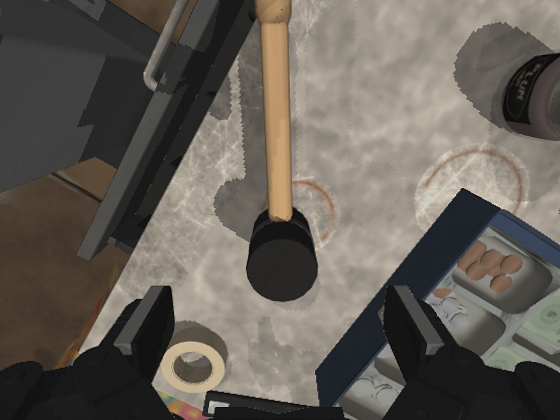

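The wrist view shows the mallet head at (282,262) with its handle straight up to (272,10); the fingers are clear of neighbours.

Emit:
{"op": "carry_out", "data": {"deltas": [[0.015,0,0.2,-0.063,1],[0.015,0,0.5,-0.063,1],[0.015,0,0.8,-0.063,1],[0.015,0,0.8,-0.063,1]]}}

```text
clock: 8.22
position: [0.423, 0.1624, 0.0921]
ee_rot: [0.471, 0.882, -0.002, -0.002]
ft_force: [-1.0, -0.5, 0.2]
grip_width: 1.006
grasp_force: 0.0
```

```bash
python3 -c "
from h import *
to(.4258,.1624,.046,123.4)"
```

```text
pos [0.423  0.1624 0.0921] yaw 123.8 d/.15 [-0.011  0.017  0.307] spin 0.012 t 8.225 q7 -0.02 F [-1.  -0.5  0.2]
```

Emit:
{"op": "carry_out", "data": {"deltas": [[-0.01,0.01,0.15,0,1],[-0.01,0.01,0.305,0,1],[-0.01,0.01,0.305,0,0],[-0.01,0.01,0.305,0,-0.5],[-0.01,0.01,0.305,0,-1],[-0.01,0.01,0.305,0,-1],[-0.01,0.01,0.305,0,-1],[-0.01,0.01,0.305,0,-1],[-0.01,0.01,0.305,0,-1]], "force": 120}}

```text
clock: 9.35
position: [0.4275, 0.163, 0.0496]
ee_rot: [0.47, 0.882, 0.0, 0.001]
ft_force: [-2.6, -2.2, 10.4]
grip_width: 0.208
grasp_force: 116.7
```

Emit:
{"op": "carry_out", "data": {"deltas": [[0,0,-0.1,0,-1],[0,0,-0.3,0,-1],[0,0,-0.6,0,-1],[0,0,-1,0,-1],[0,0,-1,0,-1]]}}

```text
clock: 9.98
position: [0.4288, 0.1642, 0.2033]
ee_rot: [0.47, 0.883, 0.002, 0.003]
ft_force: [-0.1, -0.2, -4.8]
grip_width: 0.215
grasp_force: 117.8
```

Emit:
{"op": "carry_out", "data": {"deltas": [[0,0,-0.3,0,-1],[0,0,-0.6,0,-1],[0,0,-1,0,-1],[0,0,-1,0,-1],[0,0,-1,0,-1]]}}

```text
clock: 10.6
position: [0.4264, 0.1628, 0.3472]
ee_rot: [0.47, 0.882, -0.001, -0.001]
ft_force: [0.1, 0.2, -3.7]
grip_width: 0.214
grasp_force: 118.6
```

```bash
python3 -c "
from h import *
p=camera('top')
to(.5505,-.2915,.36,123.4);print(manip.get_obs()['grip_width'])
W=cloud(p)[230:330,150:290].reshape(-1,3);S=W[np.isfinite(W[:,2])&(W[:,2]>.2)];h=S[np.hypot(S[:,0]-.4545,S[:,1]-.119)<.06];print(len(h),h.mean(0),h.min(0),h.max(0))"
```

```text
pos [0.4262 0.1627 0.3468] yaw 123.9 d/.15 [-2.975 -1.001 -0.088] spin 0.016 t 10.65 q7 0.18 F [ 0.3 -0.3 -3.8]
0.21380914482486524
2563 [0.43695091 0.13252519 0.6325202 ] [0.39457957 0.09154959 0.30137181] [0.48077036 0.17886904 0.72185679]
```

Emit:
{"op": "carry_out", "data": {"deltas": [[-0.2,-0.07,-0.04,0,-1],[-0.45,-0.15,-0.08,0,-1],[-0.75,-0.25,-0.09,0,-1],[-1,-0.34,-0.09,0,-1],[-1,-0.34,-0.09,0,-1]]}}

```text
clock: 11.28
position: [0.468, 0.0065, 0.3597]
ee_rot: [0.473, 0.881, -0.001, -0.002]
ft_force: [0.2, 1.4, -3.5]
grip_width: 0.211
grasp_force: 118.2
```

Emit:
{"op": "carry_out", "data": {"deltas": [[-0.25,-0.08,0,0,-1],[-0.5,-0.17,0,0,-1],[-0.75,-0.25,0,0,-1],[-1,-0.34,0,0,-1],[-1,-0.34,0,0,-1]]}}

```text
clock: 11.9
position: [0.509, -0.1456, 0.3596]
ee_rot: [0.472, 0.881, -0.0, -0.002]
ft_force: [-0.9, 1.0, -4.6]
grip_width: 0.209
grasp_force: 118.2
```

Emit:
{"op": "carry_out", "data": {"deltas": [[-0.2,-0.07,0,0,-1],[-0.4,-0.13,0,0,-1],[-0.6,-0.2,0,0,-1],[-0.8,-0.27,0,0,-1],[-0.8,-0.27,0,0,-1],[-0.8,-0.27,0,0,-1]]}}

```text
clock: 12.65
position: [0.543, -0.2633, 0.3612]
ee_rot: [0.47, 0.883, 0.0, -0.001]
ft_force: [0.4, 0.1, -3.1]
grip_width: 0.21
grasp_force: 118.2
```

```bash
python3 -c "
from h import *
to(.5505,-.2915,.36,123.4)
p=camera('scene');cv2.imwrite('pics/s2.png',cv2.resize(p['img'][120:420,200:560,::-1],None,fx=2,fy=2))
p=camera('wrist');W=cloud(p).reshape(-1,3);np.save('ww.npy',W);save(p,'w2.png')
h=W[np.isfinite(W[:,2])&(W[:,2]>.37)&(W[:,2]<.42)];h=h[np.hypot(h[:,0]-.577,h[:,1]+.335)<.08]
print(len(h), h.mean(0),(h.max(0)+h.min(0))/2,np.ptp(h,0))
A=np.c_[h[:,:2]-h[:,:2].mean(0),np.ones(len(h))];print(np.linalg.lstsq(A,h[:,2],rcond=None)[0])
"
```

```text
pos [ 0.543  -0.2633  0.3612] yaw 124.0 d/.15 [-0.184 -0.064  0.008] spin 0.02 t 12.65 q7 0.89 F [ 0.4  0.1 -3.1]
3923 [ 0.53853393 -0.28335035  0.38531981] [ 0.54368499 -0.27620186  0.38743354] [0.06628425 0.04225324 0.03486547]
[-0.46365149  0.20464058  0.38531981]
```

View pics/s2.png

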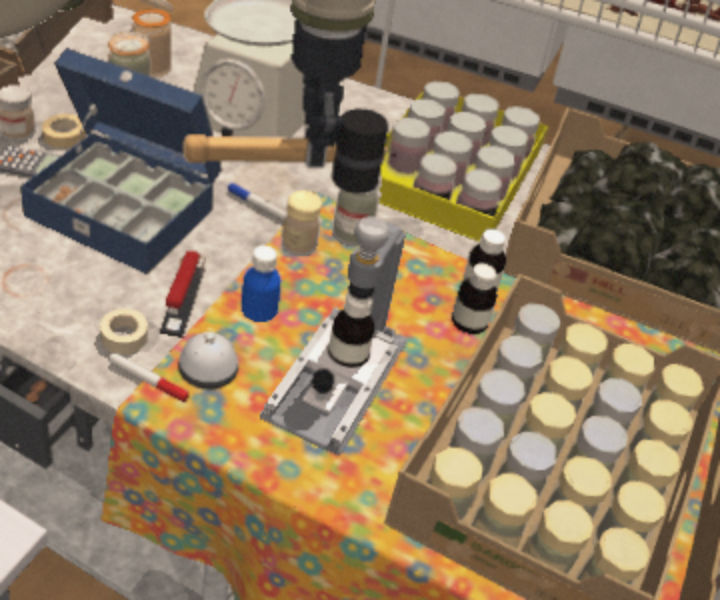

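View pics/w2.png

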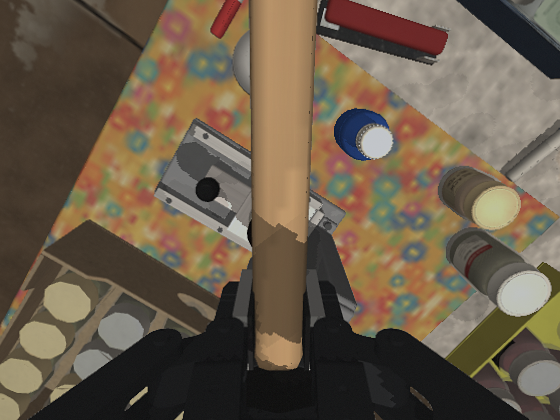

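The scene crop shows the mallet level at (355,150) just short of the plunger (372,235), with the shuttle home; the wrist view confirms a straight grasp on the handle.

Emit:
{"op": "carry_out", "data": {"deltas": [[-0.09,-0.03,0,0,-1],[-0.184,-0.064,0,0,-1],[-0.184,-0.064,0.15,0,-1],[-0.184,-0.064,0.28,0,-1],[-0.184,-0.064,0.3,0,-1],[-0.184,-0.064,0.3,0,-1]]}}

```text
clock: 13.5
position: [0.5503, -0.294, 0.3175]
ee_rot: [0.471, 0.882, -0.0, 0.0]
ft_force: [0.3, -0.2, -3.9]
grip_width: 0.211
grasp_force: 118.2
```

```bash
python3 -c "
from h import *
to(.5505,-.2915,.276)
p=camera('scene');cv2.imwrite('pics/s3.png',cv2.resize(p['img'][150:350,300:450,::-1],None,fx=3,fy=3))
"
```

```text
pos [ 0.5503 -0.294   0.3175] yaw 123.9 d/.15 [0.013 0.01  0.277] spin None t 13.5 q7 0.92 F [ 0.3 -0.2 -3.9]
```

View pics/s3.png

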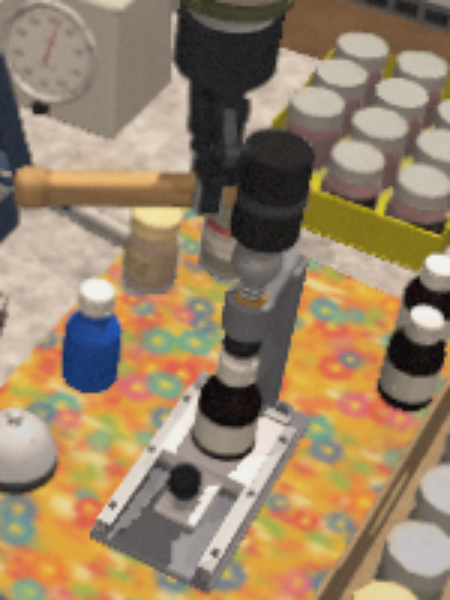

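The mallet head (270,200) stands right above the plunger (260,265), with the bottle under the foot. Strike.

Emit:
{"op": "carry_out", "data": {"deltas": [[0.01,0.01,0.13,0,-1],[0.01,0.01,0.28,0,-1],[0.01,0.01,0.28,0,-1]]}}

```text
clock: 13.92
position: [0.5516, -0.2912, 0.2772]
ee_rot: [0.47, 0.883, 0.0, 0.002]
ft_force: [-0.0, 1.5, -0.2]
grip_width: 0.213
grasp_force: 122.5
```

Emit:
{"op": "carry_out", "data": {"deltas": [[0,0,-0.15,0,-1],[0,0,-0.27,0,-1],[0,0,-0.27,0,-1],[0,0,-0.1,0,-1],[0,0,0.04,0,-1],[0,0,0.04,0,-1]]}}

```text
clock: 14.68
position: [0.5504, -0.2893, 0.2705]
ee_rot: [0.47, 0.883, 0.0, -0.0]
ft_force: [-8.0, 7.9, 9.8]
grip_width: 0.21
grasp_force: 133.8
```

Emit:
{"op": "carry_out", "data": {"deltas": [[0,0,-0.2,0,-1],[0,0,-0.5,0,-1],[0,0,-0.6,0,-1],[0,0,-0.6,0,-1]]}}

```text
clock: 15.18
position: [0.5508, -0.2914, 0.3587]
ee_rot: [0.47, 0.882, -0.0, 0.0]
ft_force: [0.1, 0.6, -4.6]
grip_width: 0.21
grasp_force: 131.7
```

```bash
python3 -c "
from h import *
to(.5505,-.2915,.276)
p=camera('scene');cv2.imwrite('pics/s4.png',cv2.resize(p['img'][150:350,300:450,::-1],None,fx=3,fy=3))
W=cloud(p)
o=outline_of('cap',p)
for b in o[:3]:
  S=W[b['region']];print(b['conf'],np.nanmedian(S,0).round(4),np.nanpercentile(S[:,2],[2,10,90,98]).round(4))
"
```

```text
pos [ 0.5508 -0.2914  0.3587] yaw 123.9 d/.15 [ 0.001 -0.003  0.551] spin None t 15.175 q7 0.92 F [ 0.1  0.6 -4.6]
0.59 [ 0.569  -0.3405  0.1172] [0.0992 0.1038 0.1213 0.1223]
```

View pics/s4.png

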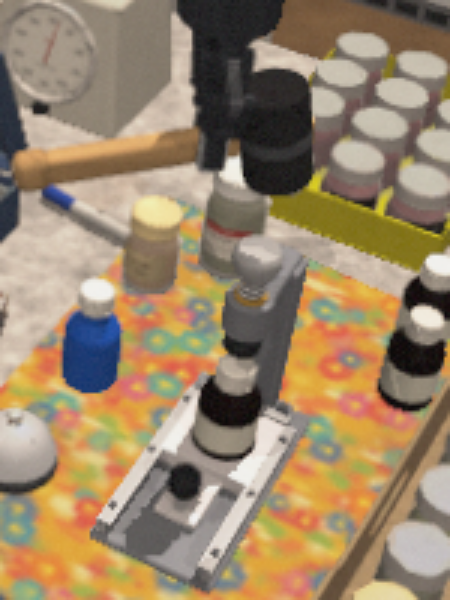

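The cap sits down (top at z≈0.122, as expected at 0.1215), the plunger is up and the shuttle is home; the mallet tilted slightly in the grip (handle end lower). Carrying it back to its free original spot.

Emit:
{"op": "carry_out", "data": {"deltas": [[0.2,0.07,0,0,-1],[0.45,0.15,0,0,-1],[0.75,0.25,0,0,-1],[1,0.34,0,0,-1],[1,0.34,0,0,-1]]}}

```text
clock: 15.9
position: [0.5088, -0.1348, 0.358]
ee_rot: [0.468, 0.884, -0.0, -0.001]
ft_force: [0.9, -1.6, -3.4]
grip_width: 0.208
grasp_force: 131.7
```

Emit:
{"op": "carry_out", "data": {"deltas": [[0.25,0.08,0,0,-1],[0.5,0.17,0,0,-1],[0.75,0.25,0,0,-1],[1,0.34,0,0,-1],[1,0.34,0,0,-1]]}}

```text
clock: 16.52
position: [0.4674, 0.0172, 0.3582]
ee_rot: [0.468, 0.884, -0.0, -0.0]
ft_force: [0.9, -0.0, -4.2]
grip_width: 0.212
grasp_force: 131.5
```

Emit:
{"op": "carry_out", "data": {"deltas": [[0.25,0.08,0,0,-1],[0.5,0.17,0,0,-1],[0.75,0.25,0,0,-1],[0.9,0.31,0,0,-1],[0.95,0.32,0,0,-1],[0.95,0.32,0,0,-1]]}}

```text
clock: 17.27
position: [0.4288, 0.1586, 0.3585]
ee_rot: [0.471, 0.882, -0.0, -0.0]
ft_force: [0.4, -0.9, -3.6]
grip_width: 0.212
grasp_force: 131.5
```

```bash
python3 -c "
from h import *
to(.4275,.163,.2,123.9)
o=manip.get_obs();R=Ro.from_quat(o['ee_rot'])
p=camera('wrist');W=cloud(p).reshape(-1,3);W=W[np.isfinite(W[:,2])]
L=R.inv().apply(W-o['position'])
h=L[(abs(L[:,1])<.009)&(L[:,0]>.03)&(L[:,0]<.16)&(abs(L[:,2])<.06)]
k=np.polyfit(h[:,0],h[:,2],1);print(len(h),'tilt deg',np.degrees(np.arctan(k[0])),'top offset at 0',k[1])
h=L[(abs(L[:,1])<.012)&(L[:,0]>.11)&(L[:,0]<.16)&(abs(L[:,2])<.09)];print(h[:,2].max(),h[:,2].min(),h[:,0].max())
"
```

```text
pos [0.4288 0.1586 0.3585] yaw 123.8 d/.15 [0.029 0.01  1.057] spin -0.002 t 17.275 q7 0.19 F [ 0.4 -0.9 -3.6]
12556 tilt deg 11.392368240636113 top offset at 0 -0.006309674352691569Traceback (most recent call last):
  File "<string>", line 9, in <module>
    h=L[(abs(L[:,1])<.012)&(L[:,0]>.11)&(L[:,0]<.16)&(abs(L[:,2])<.09)];print(h[:,2].max(),h[:,2].min(),h[:,0].max())
                                                                              ~~~~~~~~~~^^
    return umr_maximum(a, axis, None, out, keepdims, initial, where)
ValueError: zero-size array to reduction operation maximum which has no identity
```

Emit:
{"op": "carry_out", "data": {"deltas": [[-0.1,0.2,0.15,0,-1],[-0.1,0.2,0.45,0,-1],[-0.1,0.2,0.75,0,-1],[-0.1,0.2,1,0,-1],[-0.1,0.2,1,0,-1]]}}

```text
clock: 17.95
position: [0.4607, 0.1618, 0.2067]
ee_rot: [0.471, 0.882, -0.002, -0.002]
ft_force: [0.0, 0.3, -3.4]
grip_width: 0.213
grasp_force: 131.2
```

Emit:
{"op": "carry_out", "data": {"deltas": [[0,0,0.2,0,-1],[0,0,0.45,0,-1],[0,0,0.6,0,-1],[0,0,0.7,0,-1],[0,0,0.8,0,-1],[0,0,0.9,0,-1],[0,0,0.95,0,-1],[0,0,0.95,0,-1]]}}

```text
clock: 18.95
position: [0.4616, 0.1639, 0.0662]
ee_rot: [0.47, 0.883, -0.0, -0.0]
ft_force: [0.1, -0.4, -3.2]
grip_width: 0.211
grasp_force: 131.6
```

Emit:
{"op": "carry_out", "data": {"deltas": [[0,0,0.05,0,-1],[0,0,0.08,0,-1],[0,0,0.1,0,-1],[0,0,0.12,0,-1],[0,0,0.12,0,-1]]}}

```text
clock: 19.58
position: [0.4621, 0.1639, 0.0488]
ee_rot: [0.471, 0.882, 0.0, 0.0]
ft_force: [0.5, -2.2, 1.7]
grip_width: 0.216
grasp_force: 132.3
```

Emit:
{"op": "carry_out", "data": {"deltas": [[0,0,0.02,0,-1],[0,0,0.025,0,-1],[0,0,0.025,0,-1]], "force": 20}}

```text
clock: 19.95
position: [0.4622, 0.1639, 0.0451]
ee_rot: [0.471, 0.882, 0.0, 0.0]
ft_force: [2.4, -2.1, 2.8]
grip_width: 0.212
grasp_force: 132.1
```

Emit:
{"op": "carry_out", "data": {"deltas": [[0,0,0,0,-0.5],[0,0,0,0,-0.4],[0,0,0,0,-0.2],[0,0,0,0,0.2],[0,0,0,0,0.6],[0,0,0,0,1],[0,0,0,0,1],[0,0,0,0,1]]}}

```text
clock: 20.95
position: [0.4618, 0.1639, 0.0448]
ee_rot: [0.47, 0.882, -0.0, 0.0]
ft_force: [0.3, -0.4, 0.0]
grip_width: 1.0
grasp_force: 0.0
```

Emit:
{"op": "carry_out", "data": {"deltas": [[0,0,-0.15,0,1],[0,0,-0.4,0,1],[0,0,-0.8,0,1],[0,0,-1,0,1],[0,0,-1,0,1]]}}

```text
clock: 21.58
position: [0.4629, 0.1644, 0.1971]
ee_rot: [0.47, 0.882, 0.001, 0.002]
ft_force: [0.3, 0.7, -1.5]
grip_width: 1.002
grasp_force: 0.0
```

```bash
python3 -c "
from h import *
p=camera('wrist');W=cloud(p).reshape(-1,3);W=W[np.isfinite(W[:,2])];W=W[(W[:,1]>.07)&(W[:,1]<.34)&(W[:,0]<.54)&(W[:,0]>.33)]
h=W[(W[:,2]>.076)&(W[:,2]<.1)];print('head',len(h),h.mean(0),np.ptp(h,0))
p=camera('top');save(p,'end.png');W=cloud(p)
for n,r0,r1,c0,c1,zl,zh in [('plunger',195,240,395,435,.23,.265)]:
    S=W[r0:r1,c0:c1].reshape(-1,3); S=S[(S[:,2]>zl)&(S[:,2]<zh)]; print(n,len(S),np.median(S,0).round(4))
to(0,0,0)
"
```

```text
head 4125 [0.49169964 0.11813818 0.08288611] [0.05461266 0.05460218 0.00969172]
plunger 238 [ 0.5772 -0.3347  0.2489]
pos [0.4616 0.1637 0.1944] yaw 123.9 d/.15 [ 0.809 -3.163  1.296] spin None t 21.675 q7 0.07 F [-0.4 -0.  -0.3]
```

View pics/end.png

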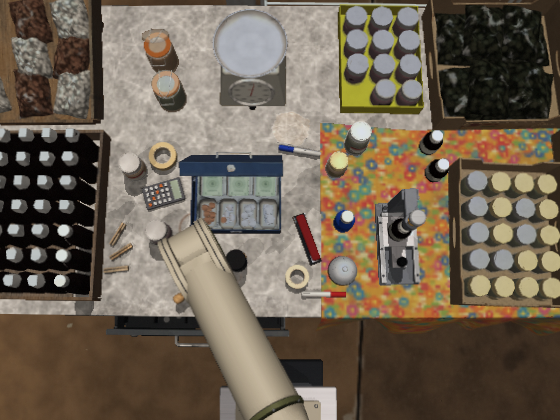

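The mallet stands level at (236,260), the knob (403,261) is home, the plunger is up (z 0.249) and the other goods are unmoved.

```bash
python3 -c "
from h import *
print(ticket.hand_in())"
```

```text
the job is handed in; nothing more can be done
None
```

The job is handed in, with no verdict returned: the shuttle is home, two mallet strikes drove the cap down (top measured about 122 mm above the table, 121.5 expected), the plunger is back up, and the mallet stands released on free table about 0.46 m from the plunger's axis, with the other goods left where they stood.

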